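# Turn the dressing mirror round and open its drawer

## Robot

A 6-joint arm with a two-finger parallel gripper is mounted at the origin on the work surface. World frame = base frame: x ahead of the robot, y to its left, z up, the work surface at z = 0. Lengths are in mm, angles in rad, forces in N, time in s.
With the tool pointing down it reaches from about 250 to 775 mm from the base axis. Payload 8.9 kg.
Tool frame: the origin (TCP) lies at the very end of the fingers, on their centre line; the grasp point (between the pads) lies 19 mm behind it; z points along the fingers, y is the line along which they close (so a half turn about z gives the same grasp; the last joint's range is limited). The gripper opens to 85 mm and grips with 20 to 120 N. Pads are 22 mm wide; open, the fingers measure 114 mm over their backs; the gripper's body (76 mm by 85 mm) begins 54 mm behind the grasp point. The pads swing forward as they close: fully open they stand 13 mm farther back than shut.
Start: joints at [-1.414, 0.291, -0.153, 1.127, 0, 1.431], TCP at [153.042, -502.197, 231.305] pointing down, gripper open.
Joint ranges: [-2.52, 2.52], [-0.91, 1.74], [-1.3, 1.37], [-1.96, 2.02], [-1.52, 1.47], [-3.14, 3.14]. Speed limits (rad/s): [2.22, 2.22, 2.79, 3.14, 3.14, 3.14].

## Interface

Orientations are given as [roll, pitch, yaw] about the fixed x, y, z axes, in that order (R = Rz(yaw) Ry(pitch) Rx(roll)).
In Python, from workcell import manip, optics, job gives the robot as it stands. The module is installed in compiled form; this text tells all that it offers.
- The arm moves only by the tool drive_tool, never from a script. Its arguments are lists of equal length, an entry for each row: "offset": the shift along the tool's x, y, z in m, a list of three; "rotation": the turn, a rotation vector about the tool's x, y, z in degrees, a list of three; "fingers": the gripper's target within -1 to 1 (shut at 1, half-way at 0, fully open at -1). In form: {"offset": [[tx, ty, tz], ...], "rotation": [[rx, ry, rz], ...], "fingers": [fingers, ...]}. A call has exactly 5 rows; each row is the pose to reach, as a shift and turn from the pose commanded when the call began, along the tool's axes at that moment; what a row does not reach only later rows make up. A row lasts 1/12 s, in which the tool goes at most 41.7 mm and 7.16 degrees, less where a joint would pass 70% of its speed; a pose out of reach is approached as far as the arm can. A call with a gripper value outside its range is refused whole. The fingers move at their own pace and stop on an object; the grip force is fixed at half the most. Time passes only in rows, so rows that repeat a pose let the fingers close, or fill a call up. It gives the time, the measured TCP pose, the force, the opening and the grip force at its end, in the units of the state.
- manip.read_state(): the state, without advancing time (a new reading comes with each control period).
- optics.read_camera(name): name is "scene" or "side" or "wrist"; returns a dict with "img" (384x512x3 uint8, red, green, blue), "fx", "fy", "cx", "cy" (pixels), "k1" (the pictures are not rectified: a ray, as slopes to the right and down, at radius r is drawn at 1 + k1 r^2 times it, then the intrinsics apply), "rvec" (rotation vector, rad) and "tvec" (3), from world to camera coordinates, as OpenCV has them; the wrist camera has in their place "hand_eye" (4x4, takes a point from camera to tool coordinates, whose origin is the TCP and whose axes are the flange's). Camera axes: x right, y down, z forward; pixel columns grow to the right and rows downward; lengths in mm; the calibration is good to about 2 mm. A picture is of the moment at which its call begins: read the wrist's pose just before it. There is no depth.
- job.close_job(): hands the job in; it is judged then, once.
The state is a dict: "clock": time; "joint_positions": joint angles; "joint_vel": joint speeds; "joint_efforts": joint torques, N m; "tcp_pos": TCP position; "eef_rot": TCP orientation; "wrist_force": force on the tool from outside, world axes, zero at the start; "ft_torque": the same for the moment, N m; "opening": opening from 0.0 (shut) to 1.0 (fully open); "gripper_force": force on a finger pad.
Only numpy, scipy, OpenCV 4.12 (cv2) and the standard library are available. Lean on these libraries where they do the work, as an engineer would, in place of code of your own. Each camera call takes 0.05 s, during which the arm holds its last target. There are 200 camera calls.

## Task

Get the dressing stand on the hall dresser ready for use: lift the tall candle out of the mirror's way and stand it upright on the white dish, spin the swivel mirror half a turn so that its glass faces squarely out over the drawer side, and pull the drawer out to its stop. Do not let the mirror hit the tall candle, do not tip the candle over, and leave everything else where it stands.

Things in the scene. Friction and masses are not known exactly. Their poses are not given: they have to be found in the camera images.
- stand: Low dark wooden dressing stand, fixed to the dresser: a cabinet 170 (x) by 260 (y) by 80 mm high. Origin: centre of its underside. Its -x face is the front, with the drawer; +z is up. The mirror's upright pivot axis passes through the point x = +25 mm, y = 0 of this frame. Its flat top is at z = 80 mm.
- mirror_top (a point): Middle of the top edge of the swivel mirror, on its vertical pivot axis, 220 mm above the dresser. The mirror: an upright wooden panel 140 mm wide, 120 mm tall, 16 mm thick, lower edge 20 mm above the stand's top; its side edges sweep a circle of 70 mm radius. Axes turn with it: x its normal, y along its width, z up. Glass on the +x face; grooved dark wood on the -x face.
- mirror (a joint): Angle of the mirror (rad) in the stand, counter-clockwise seen from above. 0: wooden back faces the stand's front (drawer side), glass faces away. +3.14 or -3.14: glass faces the front. Starts within 0.4 of 0, turns either way to stops at 3.7 and -3.7, takes about 0.05 N m to turn and stays where it is left.
- stand_drawer0 (a joint): How far the drawer is out (m): 0 shut, 0.1096 at its stop. It slides towards the stand's -x, needs about 1 to 3 N and stays where it is left.
- stand_drawer0_handle (a point): Middle of the drawer's bar handle: a level round bar, 11 mm thick and 120 mm long along y, 44 mm above the dresser; its centre line stands 35 mm out from the drawer front (29 mm of free space behind it), on two thin posts 51 mm either side of the middle. Axes as the stand's. It moves with the drawer.
- tall_candle_center (a point): The tall candle, a cream cylinder 50 mm in diameter and 140 mm tall, 0.18 to 0.35 kg; point at its centre, half-way up, z along its axis. It starts upright on top of the stand between mirror and front edge, inside the circle that the mirror sweeps.
- dish_floor (a point): Centre of the flat upper floor of the white round dish, 8 mm above the dresser: floor radius 44 mm, outer radius 50 mm, rim 4 mm higher than the floor. Loose, about 0.35 kg; it stands at one of four places at the left and right of the dresser.
- short_candle: Short candle, 40 mm in diameter, 55 mm tall, origin at the centre of its foot; stands on top of the stand near a front corner, outside the mirror's circle. Leave it there.
- globe: Glass globe on a black foot, 80 mm across, 121 mm tall, origin under its foot. Bystander.
- salt_lamp: Cone-shaped salt lamp on a round wooden foot, 84 mm across, 112 mm tall, origin under its foot. Bystander.
- key_bowl: Small blue bowl, 90 mm across, 40 mm tall, origin under its foot. Bystander.
- scent: Amber scent bottle, 52 mm in diameter, 110 mm tall, origin under its foot; stands near the path of the opening drawer. Bystander.
- brush: Wooden clothes brush lying bristles down, 160 mm long along its x, 45 mm wide, 31 mm high, origin on its underside near the middle, near the path of the opening drawer. Bystander.

How it is judged (in metres and radians):
At the end, for the whole second after the job is handed in: The mirror's glass faces the drawer side of the stand within 0.2 rad (11 degrees) and is at rest; the drawer is out to within 8 mm of its stop; the tall candle stands upright (within 0.1 rad) flat on the dish's floor, its axis within 22 mm of the dish's centre ((value of joint mirror between 2.9416 and 3.3416 rad or value of joint mirror between -3.3416 and -2.9416 rad) and value of joint stand_drawer0 above 0.1016 m and horizontal distance between tall_candle_center and dish_floor below 0.022 m and z of tall_candle_center in the frame of dish_floor between 0.065 and 0.075 m and angle between tall_candle_center's own z axis and vertical below 0.1 rad and velocity of joint mirror between -0.05 and 0.05 rad/s); the robot touches nothing.
It fails at once if the mirror hits the tall candle (over 1 N) (contact force between mirror and tall_candle above 1 N).
It fails at once if the tall candle is tipped by more than 0.6 rad (angle between tall_candle_center's own z axis and vertical above 0.6 rad).
It fails at once if the dish is pushed more than 40 mm from its place (distance of dish_floor from where it was at the start of the episode above 0.04 m).
It fails at once if a bystander (short candle, globe, salt lamp, key bowl, scent bottle or brush) is moved by more than 25 mm (distance of any of short_candle, globe, salt_lamp, key_bowl, scent, brush from where it was at the start of the episode above 0.025 m).
It also fails if it takes over 72 s, if anything falls off the work surface, if the arm or the gripper's body presses on something with over 40 N, if the wrist force passes 120 N, or if a joint passes its speed limit or range.

## Working session

There is one attempt and no reset: what is moved stays moved. The work goes in short steps, Python scripts to look and compute and a tool call to move; the robot and the scene stay as the last step left them, time stands still between calls to the robot, and variables do not carry over. Pictures are saved under pics/ and viewed, at most 10 in all, crops included, and the job is handed in when it is done.

Besides the shell and the picture viewer there is one more tool, called after "Call:" as name(argument=value, ...), one argument or row to a line, values as JSON. drive_tool: Moves the arm, as the interface text tells. Its arguments: {"type":"object","properties":{"offset":{"type":"array","items":{"type":"array","items":{"type":"number"}}},"rotation":{"type":"array","items":{"type":"array","items":{"type":"number"}}},"fingers":{"type":"array","items":{"type":"number"}}},"required":["offset","rotation","fingers"]}

```bash
mkdir -p pics; cat > h.py <<'E'
import numpy as np, cv2
from workcell import manip, optics, job
from scipy.spatial.transform import Rotation as R
def cam(n):
    s=manip.read_state(); c=optics.read_camera(n)
    if n=='wrist':
        T=np.eye(4); T[:3,:3]=R.from_euler('xyz',s['eef_rot']).as_matrix(); T[:3,3]=s['tcp_pos']
        W=T@np.array(c['hand_eye']); c['Rwc']=W[:3,:3]; c['o']=W[:3,3]
    else:
        Rm=cv2.Rodrigues(np.array(c['rvec'],float))[0]; c['Rwc']=Rm.T; c['o']=-Rm.T@np.array(c['tvec'],float).ravel()
    return c
def ray(c,u,v):
    x=np.array([(u-c['cx'])/c['fx'],(v-c['cy'])/c['fy']]); p=x.copy()
    for _ in range(20): p=x/(1+c['k1']*(p@p))
    d=c['Rwc']@np.array([p[0],p[1],1]); return d/np.linalg.norm(d)
def onz(c,u,v,z):
    d=ray(c,u,v); return c['o']+d*(z-c['o'][2])/d[2]
def proj(c,P):
    q=c['Rwc'].T@(np.array(P,float)-c['o']); p=q[:2]/q[2]; p=p*(1+c['k1']*(p@p))
    return p[0]*c['fx']+c['cx'],p[1]*c['fy']+c['cy']
def save(c,f,k=1.5):
    cv2.imwrite('pics/'+f,cv2.resize(c['img'][:,:,::-1],None,fx=k,fy=k))
E
python3 - <<'E'
from h import *
import pickle
s=manip.read_state(); print({k:np.round(v,3) for k,v in s.items()})
for n in('scene','side'):
    c=cam(n); save(c,n+'0.png'); print(n,c['o'],c['Rwc'][:,2]); pickle.dump(c,open(n+'0.pkl','wb'))
c=cam('wrist'); print(c['hand_eye'])
E
```

```text
{'clock': np.float64(0.0), 'joint_positions': array([-1.414,  0.291, -0.154,  1.127, -0.   ,  1.432]), 'joint_vel': array([-0.001, -0.   , -0.   ,  0.   ,  0.   , -0.001]), 'joint_efforts': array([-1.0000e-03, -5.3714e+01,  3.3138e+01,  1.6000e-02, -0.0000e+00,
        0.0000e+00]), 'tcp_pos': array([ 152.964, -501.75 ,  230.732]), 'eef_rot': array([-3.14 , -0.   ,  0.296]), 'wrist_force': array([ 0.152, -0.376, -0.222]), 'ft_torque': array([ 0.062, -0.046,  0.008]), 'gripper_force': np.float64(0.0), 'opening': np.float64(0.997)}
scene [1113.86016279 -207.90087351 1118.12218277] [-0.458647    0.20513961 -0.86461591]
side [ 513.3802354  -864.09499768  883.97768653] [ 0.06515552  0.76769546 -0.63749387]
[[-1.90832424e-05 -9.52918512e-01 -3.03226499e-01  7.68029417e+01]
 [ 9.99999996e-01 -4.50072440e-05  7.85056510e-05 -1.28925999e-01]
 [-8.84568771e-05 -3.03226496e-01  9.52918509e-01 -1.42654376e+02]
 [ 0.00000000e+00  0.00000000e+00  0.00000000e+00  1.00000000e+00]]
```

View pics/scene0.png

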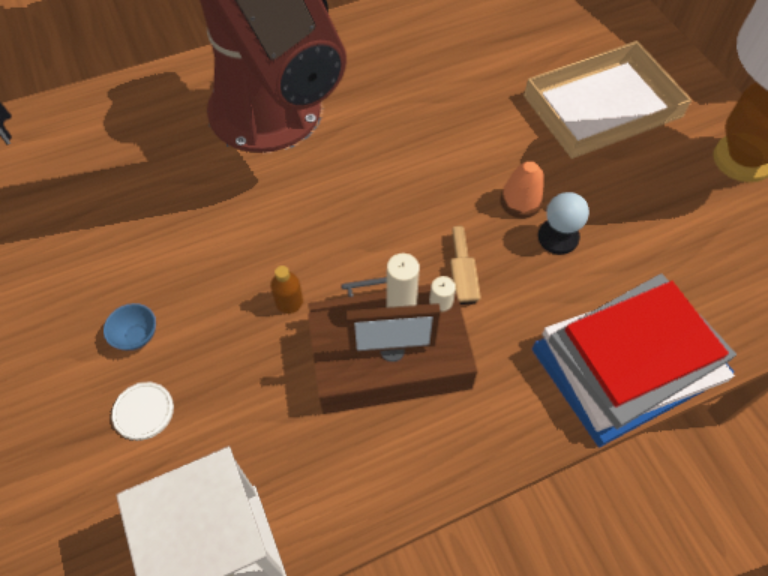

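View pics/side0.png

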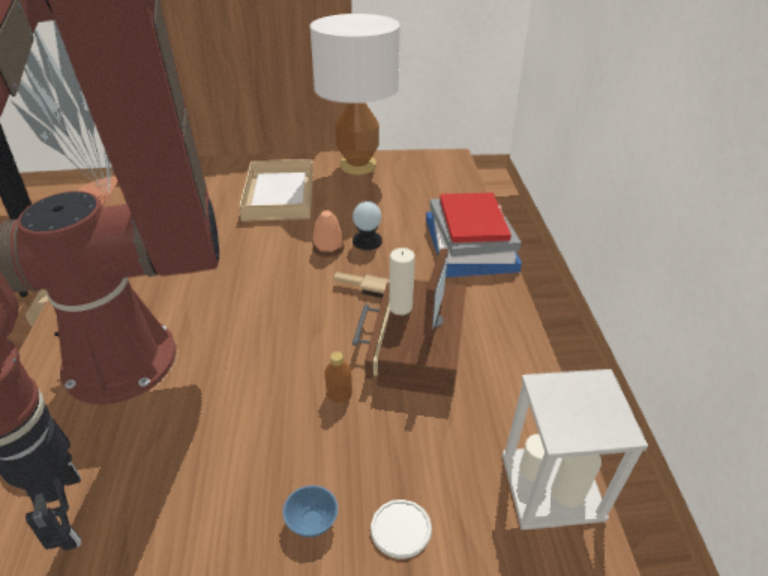

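The scene view shows the stand at (390,350), the tall candle top at (403,264), the short candle top at (443,286), the mirror top edge around (393,312), and the dish at (142,410). It also shows the scent bottle top at (282,272), the brush at (465,270), and the handle end at (347,289). The side view shows the dish at (401,528), the candle top at (402,254), and the handle from (358,342) to (372,308).

```bash
python3 - <<'E'
from h import *
import pickle
S=pickle.load(open('scene0.pkl','rb'));D=pickle.load(open('side0.pkl','rb'))
f=lambda c,u,v,z:np.round(onz(c,u/1.5,v/1.5,z)[:2])
# dish by mask
for n,c,w in(('sc',S,(142,410)),('si',D,(401,528))):
    hsv=cv2.cvtColor(c['img'],cv2.COLOR_RGB2HSV); m=((hsv[...,1]<60)&(hsv[...,2]>150)).astype(np.uint8)
    _,l,st,ce=cv2.connectedComponentsWithStats(m); k=l[int(w[1]/1.5),int(w[0]/1.5)]; print(n,'dish',st[k],onz(c,*ce[k],11))
print('candle',f(S,403,264,220),f(D,402,255,220)); print('short',f(S,443,286,135))
print('mirrortop front/back edges',f(S,348,309,220),f(S,438,304,220),f(S,352,320,220),f(S,437,317,220),'side',f(D,447,250,220),f(D,437,288,220))
print('stand top sc',[f(S,*p,80) for p in((309,308),(320,398),(474,372),(462,296))])
print('stand top side',[f(D,*p,80) for p in((376,372),(456,378),(466,284))])
print('scent',f(S,283,272,110),f(D,337,357,110))
print('handle',f(S,347,289,44),f(D,358,342,44),f(D,372,309,44))
print('brush',[f(S,*p,31) for p in((460,228),(452,262),(474,260),(478,296),(459,299))],[f(D,*p,25) for p in ((336,277),(388,286))])
print('bowl',f(S,130,325,40),f(D,310,505,40),'lamp',f(S,530,166,112),f(D,327,213,112))
E
```

```text
sc dish [  74  255   42   38 1218] [ 581.42553512 -415.28754443   11.        ]
si dish [ 247  333   41   39 1261] [ 577.95865398 -421.52848778   11.        ]
candle [616.  47.] [618.  41.]
short [635. 113.]
mirrortop front/back edges [654. -60.] [701.  65.] [673. -62.] [720.  54.] side [711.  53.] [673. -66.]
stand top sc [array([552., -98.]), array([ 712., -140.]), array([773., 104.]), array([640., 152.])]
stand top side [array([ 555., -140.]), array([ 705., -165.]), array([775., 113.])]
scent [ 485. -116.] [ 483. -125.]
handle [525. -17.] [524. -21.] [559.  81.]
brush [array([483., 235.]), array([545., 186.]), array([558., 225.]), array([629., 196.]), array([621., 161.])] [array([479., 226.]), array([603., 183.])]
bowl [ 433. -390.] [ 433. -387.] lamp [459. 387.] [460. 382.]
```

Call:
drive_tool(
  offset=[
    [0.03,-0.019,-0.006],
    [0.06,-0.039,-0.012],
    [0.09,-0.058,-0.018],
    [0.12,-0.077,-0.024],
    [0.15,-0.096,-0.03],
  ],
  rotation=[
    [0,0,0],
    [0,0,0],
    [0,0,0],
    [0,0,0],
    [0,0,0],
  ],
  fingers=[-1,-1,-1,-1,-1],
)

```text
clock: 0.57
tcp_pos: [269.2, -365.1, 261.4]
eef_rot: [-3.141, -0.0, 0.295]
wrist_force: [0.9, -1.1, 0.1]
opening: 1.001
gripper_force: 0.0
```

Call:
drive_tool(
  offset=[
    [0.03,-0.019,-0.006],
    [0.06,-0.039,-0.012],
    [0.09,-0.058,-0.018],
    [0.12,-0.077,-0.024],
    [0.15,-0.096,-0.03],
  ],
  rotation=[
    [0,0,0],
    [0,0,0],
    [0,0,0],
    [0,0,0],
    [0,0,0],
  ],
  fingers=[-1,-1,-1,-1,-1],
)

```text
clock: 0.98
tcp_pos: [384.8, -229.4, 291.6]
eef_rot: [3.142, -0.0, 0.296]
wrist_force: [0.3, -0.7, -0.7]
opening: 1.004
gripper_force: 0.0
```

Call:
drive_tool(
  offset=[
    [0.03,-0.019,-0.006],
    [0.06,-0.039,-0.012],
    [0.09,-0.058,-0.018],
    [0.12,-0.077,-0.024],
    [0.15,-0.096,-0.03],
  ],
  rotation=[
    [0,0,0],
    [0,0,0],
    [0,0,0],
    [0,0,0],
    [0,0,0],
  ],
  fingers=[-1,-1,-1,-1,-1],
)

```text
clock: 1.4
tcp_pos: [500.3, -93.8, 321.5]
eef_rot: [-3.142, 0.0, 0.296]
wrist_force: [1.0, -1.1, -0.4]
opening: 0.998
gripper_force: 0.0
```

Call:
drive_tool(
  offset=[
    [0.03,-0.019,0],
    [0.06,-0.039,0],
    [0.09,-0.058,0],
    [0.12,-0.077,0],
    [0.15,-0.096,0],
  ],
  rotation=[
    [0,0,0],
    [0,0,0],
    [0,0,0],
    [0,0,0],
    [0,0,0],
  ],
  fingers=[-1,-1,-1,-1,-1],
)

```text
clock: 1.82
tcp_pos: [615.8, 41.7, 321.0]
eef_rot: [-3.142, 0.0, 0.296]
wrist_force: [1.3, -0.0, 0.0]
opening: 1.001
gripper_force: 0.0
```

```bash
python3 - <<'E'
from h import *
import pickle
c=cam('wrist'); c=cam('wrist'); save(c,'w1.png'); pickle.dump(c,open('w1.pkl','wb'))
s=manip.read_state(); print(s['tcp_pos'],s['eef_rot'],s['clock'],c['o'])
E
```

```text
[616.95728695  43.8003434  319.47365394] [-3.14006267e+00  8.91062350e-04  2.99641219e-01] 1.9167 [691.96786404  68.47382553 462.29009408]
```

View pics/w1.png

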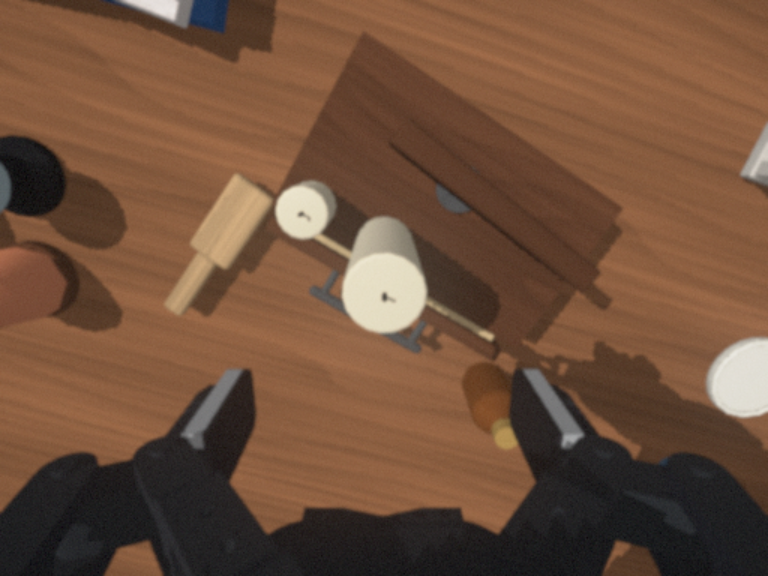

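The wrist view shows the candle top centre at (385,291) and the short candle at (306,210). The mirror's top edge runs as a bar from (401,133) to about (592,280). The handle runs from (313,291) to (418,348), and the stand's back corners are at (364,33) and (620,210).

```bash
python3 - <<'E'
from h import *
import pickle
c=pickle.load(open('w1.pkl','rb'));D=pickle.load(open('side0.pkl','rb'))
f=lambda c,u,v,z:np.round(onz(c,u/1.5,v/1.5,z)[:2])
print('candle',f(c,385,291,220),'short',f(c,306,210,135))
print('stand',f(c,364,33,80),f(c,620,210,80)); print('mirror',f(c,390,145,220),f(c,414,121,220),f(c,601,273,220),f(c,580,292,220))
print('handle',f(c,313,291,44),f(c,418,348,44),'posts',f(c,330,295,44),f(c,411,341,44)); print('brush',f(c,240,175,31),f(c,272,195,31),'dish',f(c,750,378,11),'scent',f(c,504,433,110))
print('lantern',[f(D,*p,0) for p in((505,460),(518,523),(608,520))])
E
```

```text
candle [617.  44.] short [634. 110.]
stand [769. 107.] [ 704. -141.]
mirror [694.  65.] [709.  57.] [664. -70.] [650. -64.]
handle [542.  95.] [514. -25.] posts [543.  78.] [519. -15.]
brush [629. 191.] [619. 158.] dish [ 576. -410.] scent [ 483. -114.]
lantern [array([ 781., -299.]), array([ 776., -423.]), array([ 931., -434.])]
```

Call:
drive_tool(
  offset=[
    [0,0,0.03],
    [0,0,0.06],
    [0,0,0.09],
    [0,0,0.12],
    [0,0,0.15],
  ],
  rotation=[
    [0,0,0],
    [0,0,0],
    [0,0,0],
    [0,0,0],
    [0,0,0],
  ],
  fingers=[-1,-1,-1,-1,-1],
)

```text
clock: 2.33
tcp_pos: [614.4, 39.6, 169.9]
eef_rot: [3.142, 0.0, 0.296]
wrist_force: [0.7, 0.1, -0.1]
opening: 0.998
gripper_force: 0.0
```

Call:
drive_tool(
  offset=[
    [0,0,0],
    [0,0,0],
    [0,0,0],
    [0,0,0],
    [0,0,0],
  ],
  rotation=[
    [0,0,0],
    [0,0,0],
    [0,0,0],
    [0,0,0],
    [0,0,0],
  ],
  fingers=[1,1,1,1,1],
)

```text
clock: 2.75
tcp_pos: [616.2, 39.9, 173.3]
eef_rot: [3.14, -0.003, 0.296]
wrist_force: [-0.4, -0.4, 3.8]
opening: 0.574
gripper_force: 61.5
```

Call:
drive_tool(
  offset=[
    [0,0,0],
    [0,0,0],
    [0,0,0],
    [0,0,0],
    [0,0,0],
  ],
  rotation=[
    [0,0,0],
    [0,0,0],
    [0,0,0],
    [0,0,0],
    [0,0,0],
  ],
  fingers=[1,1,1,1,1],
)

```text
clock: 3.17
tcp_pos: [616.3, 39.9, 173.3]
eef_rot: [3.14, -0.003, 0.296]
wrist_force: [-1.0, 0.9, 7.8]
opening: 0.576
gripper_force: 61.7
```

Call:
drive_tool(
  offset=[
    [0,0,-0.015],
    [0,0,-0.045],
    [0,0,-0.08],
    [0,0,-0.115],
    [0,0,-0.15],
  ],
  rotation=[
    [0,0,0],
    [0,0,0],
    [0,0,0],
    [0,0,0],
    [0,0,0],
  ],
  fingers=[1,1,1,1,1],
)

```text
clock: 3.58
tcp_pos: [614.7, 40.0, 323.5]
eef_rot: [3.141, -0.0, 0.296]
wrist_force: [0.9, 0.3, -2.4]
opening: 0.577
gripper_force: 61.7
```

Call:
drive_tool(
  offset=[
    [-0.006,0.014,0],
    [-0.017,0.042,0],
    [-0.028,0.07,0],
    [-0.039,0.099,0],
    [-0.05,0.127,0],
  ],
  rotation=[
    [0,0,0],
    [0,0,0],
    [0,0,0],
    [0,0,0],
    [0,0,0],
  ],
  fingers=[1,1,1,1,1],
)

```text
clock: 4.0
tcp_pos: [603.9, -97.6, 321.4]
eef_rot: [3.141, -0.0, 0.296]
wrist_force: [0.7, 0.5, -1.7]
opening: 0.578
gripper_force: 62.1
```

Call:
drive_tool(
  offset=[
    [-0.012,0.03,0],
    [-0.024,0.06,0],
    [-0.036,0.09,0],
    [-0.048,0.12,0],
    [-0.06,0.15,0],
  ],
  rotation=[
    [0,0,0],
    [0,0,0],
    [0,0,0],
    [0,0,0],
    [0,0,0],
  ],
  fingers=[1,1,1,1,1],
)

```text
clock: 4.42
tcp_pos: [590.0, -258.8, 321.4]
eef_rot: [3.141, -0.0, 0.296]
wrist_force: [0.7, 0.2, -1.4]
opening: 0.572
gripper_force: 62.1
```

Call:
drive_tool(
  offset=[
    [-0.012,0.03,0.02],
    [-0.024,0.06,0.04],
    [-0.036,0.09,0.07],
    [-0.048,0.12,0.09],
    [-0.058,0.148,0.1],
  ],
  rotation=[
    [0,0,0],
    [0,0,0],
    [0,0,0],
    [0,0,0],
    [0,0,0],
  ],
  fingers=[1,1,1,1,1],
)

```text
clock: 4.83
tcp_pos: [576.3, -416.9, 217.7]
eef_rot: [-3.138, 0.003, 0.295]
wrist_force: [1.0, 0.1, -1.4]
opening: 0.582
gripper_force: 62.1
```

```bash
python3 - <<'E'
from h import *
import pickle
c=cam('side');c=cam('scene'); c=cam('side'); cv2.imwrite('pics/s2.png',cv2.resize(c['img'][200:,150:400,::-1],None,fx=3,fy=3)); pickle.dump(c,open('side2.pkl','wb'))
s=manip.read_state(); print(s['tcp_pos'],s['eef_rot'],s['clock'],s['opening'],s['wrist_force'])
c=cam('wrist');save(c,'w2.png');pickle.dump(c,open('w2.pkl','wb'))
E
```

```text
[ 576.59412281 -417.61325975  219.0061146 ] [-3.13937341e+00  1.79853750e-03  2.92672636e-01] 4.9833 0.5731696466210515 [-0.65456688  1.03159483 -1.15087378]
```

View pics/s2.png

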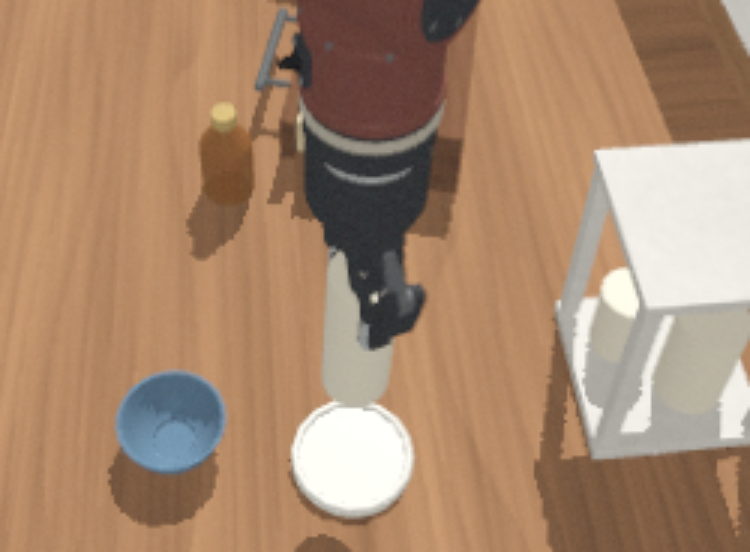

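The side crop shows the candle held upright with its foot at about (357,388), above the dish at (352,455) (crop pixels, 3x, origin 150,200).

```bash
python3 - <<'E'
from h import *
import pickle
c=pickle.load(open('side2.pkl','rb'))
for u,v,z in((357,387,126),(352,453,11)): print(onz(c,150+u/3,200+v/3,z))
E
```

```text
[ 578.94011842 -425.58558148  126.        ]
[ 579.10527969 -419.06000493   11.        ]
```

Call:
drive_tool(
  offset=[
    [0,0,0.02],
    [0,0,0.045],
    [0,0,0.07],
    [0,0,0.09],
    [0,0,0.105],
  ],
  rotation=[
    [0,0,0],
    [0,0,0],
    [0,0,0],
    [0,0,0],
    [0,0,0],
  ],
  fingers=[1,1,1,1,1],
)

```text
clock: 5.45
tcp_pos: [578.3, -413.9, 115.4]
eef_rot: [-3.141, 0.0, 0.297]
wrist_force: [0.2, 0.2, -2.4]
opening: 0.572
gripper_force: 62.3
```

Call:
drive_tool(
  offset=[
    [0,0,0.002],
    [0,0,0.004],
    [0,0,0.006],
    [0,0,0.007],
    [0,0,0.007],
  ],
  rotation=[
    [0,0,0],
    [0,0,0],
    [0,0,0],
    [0,0,0],
    [0,0,0],
  ],
  fingers=[1,1,1,1,1],
)

```text
clock: 5.87
tcp_pos: [578.8, -415.7, 110.5]
eef_rot: [3.14, -0.001, 0.296]
wrist_force: [-0.1, 0.4, -2.5]
opening: 0.576
gripper_force: 62.3
```

Call:
drive_tool(
  offset=[
    [0,0,0.001],
    [0,0,0.002],
    [0,0,0.003],
    [0,0,0.004],
    [0,0,0.004],
  ],
  rotation=[
    [0,0,0],
    [0,0,0],
    [0,0,0],
    [0,0,0],
    [0,0,0],
  ],
  fingers=[1,1,1,1,1],
)

```text
clock: 6.28
tcp_pos: [578.1, -415.4, 105.0]
eef_rot: [-3.141, 0.0, 0.296]
wrist_force: [0.6, 0.1, -2.3]
opening: 0.575
gripper_force: 62.3
```

Call:
drive_tool(
  offset=[
    [0,0,0.001],
    [0,0,0.002],
    [0,0,0.003],
    [0,0,0.003],
    [0,0,0.003],
  ],
  rotation=[
    [0,0,0],
    [0,0,0],
    [0,0,0],
    [0,0,0],
    [0,0,0],
  ],
  fingers=[1,1,1,1,1],
)

```text
clock: 6.7
tcp_pos: [578.2, -415.5, 102.2]
eef_rot: [-3.141, 0.0, 0.296]
wrist_force: [0.1, 0.7, -1.0]
opening: 0.57
gripper_force: 62.3
```

Call:
drive_tool(
  offset=[
    [0,0,0.001],
    [0,0,0.002],
    [0,0,0.002],
    [0,0,0.002],
    [0,0,0.002],
  ],
  rotation=[
    [0,0,0],
    [0,0,0],
    [0,0,0],
    [0,0,0],
    [0,0,0],
  ],
  fingers=[1,1,1,1,1],
)

```text
clock: 7.12
tcp_pos: [578.5, -415.5, 101.4]
eef_rot: [3.141, -0.001, 0.296]
wrist_force: [-1.4, 0.9, 5.3]
opening: 0.57
gripper_force: 63.3
```

Call:
drive_tool(
  offset=[
    [0,0,0],
    [0,0,0],
    [0,0,0],
    [0,0,0],
    [0,0,0],
  ],
  rotation=[
    [0,0,0],
    [0,0,0],
    [0,0,0],
    [0,0,0],
    [0,0,0],
  ],
  fingers=[0.1,-0.2,-0.5,-1,-1],
)

```text
clock: 7.53
tcp_pos: [578.3, -415.6, 100.3]
eef_rot: [3.141, -0.0, 0.296]
wrist_force: [-0.3, 0.4, 0.1]
opening: 0.986
gripper_force: 0.0
```

Call:
drive_tool(
  offset=[
    [0,0,0],
    [0,0,0],
    [0,0,-0.02],
    [0,0,-0.05],
    [0,0,-0.085],
  ],
  rotation=[
    [0,0,0],
    [0,0,0],
    [0,0,0],
    [0,0,0],
    [0,0,0],
  ],
  fingers=[-1,-1,-1,-1,-1],
)

```text
clock: 7.95
tcp_pos: [577.2, -414.7, 184.4]
eef_rot: [-3.138, 0.002, 0.296]
wrist_force: [1.0, -1.1, -0.0]
opening: 0.999
gripper_force: 0.0
```

Call:
drive_tool(
  offset=[
    [0,0,-0.03],
    [0,0,-0.06],
    [0,0,-0.09],
    [0,0,-0.12],
    [0,0,-0.14],
  ],
  rotation=[
    [0,0,0],
    [0,0,0],
    [0,0,0],
    [0,0,0],
    [0,0,0],
  ],
  fingers=[-1,-1,-1,-1,-1],
)

```text
clock: 8.37
tcp_pos: [578.4, -415.7, 328.7]
eef_rot: [3.139, -0.002, 0.296]
wrist_force: [0.6, -0.6, -0.1]
opening: 1.001
gripper_force: 0.0
```

```bash
python3 - <<'E'
from h import *
a=cam('wrist'); s=manip.read_state(); b=cam('side'); im=np.hstack([a['img'],b['img']])[:,:,::-1]; cv2.imwrite('pics/c3.png',cv2.resize(im,(800,300)))
print(s['tcp_pos'],s['eef_rot'],s['clock'])
import pickle;pickle.dump((a,b),open('c3.pkl','wb'))
E
```

```text
[ 578.96268365 -416.15595184  331.97369245] [ 3.13536477 -0.00380928  0.2957923 ] 8.4167
```

View pics/c3.png

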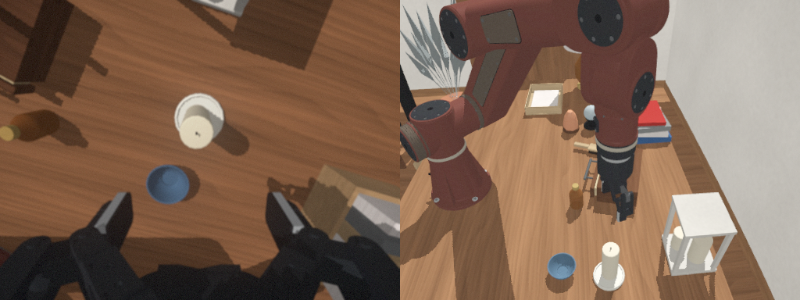

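The wrist and side views show the candle upright on the dish and the gripper clear of it. The dish centre is at (199,117) and the candle top at (196,133) in the halved view.

Call:
drive_tool(
  offset=[
    [0.012,-0.02,0],
    [0.027,-0.045,0],
    [0.042,-0.07,0],
    [0.057,-0.095,0],
    [0.072,-0.121,0],
  ],
  rotation=[
    [0,0,0],
    [0,0,0],
    [0,0,0],
    [0,0,0],
    [0,0,0],
  ],
  fingers=[-1,-1,-1,-1,-1],
)

```text
clock: 8.88
tcp_pos: [611.7, -277.5, 324.3]
eef_rot: [-3.141, 0.001, 0.295]
wrist_force: [0.7, -0.2, -0.1]
opening: 0.999
gripper_force: 0.0
```

Call:
drive_tool(
  offset=[
    [0.014,-0.024,0],
    [0.028,-0.048,0],
    [0.043,-0.073,0],
    [0.058,-0.097,0],
    [0.072,-0.122,0],
  ],
  rotation=[
    [0,0,0],
    [0,0,0],
    [0,0,0],
    [0,0,0],
    [0,0,0],
  ],
  fingers=[-1,-1,-1,-1,-1],
)

```text
clock: 9.3
tcp_pos: [645.1, -139.6, 324.4]
eef_rot: [-3.141, 0.001, 0.296]
wrist_force: [1.0, 0.1, -0.7]
opening: 0.998
gripper_force: 0.0
```

Call:
drive_tool(
  offset=[
    [0.014,-0.024,0],
    [0.028,-0.048,0],
    [0.043,-0.073,0],
    [0.06,-0.1,0],
    [0.072,-0.122,0],
  ],
  rotation=[
    [0,0,0],
    [0,0,0],
    [0,0,0],
    [0,0,0],
    [0,0,0],
  ],
  fingers=[-1,-1,-1,-1,-1],
)

```text
clock: 9.72
tcp_pos: [678.6, -1.2, 324.3]
eef_rot: [-3.141, 0.001, 0.296]
wrist_force: [1.1, -0.1, 0.3]
opening: 1.002
gripper_force: 0.0
```

Call:
drive_tool(
  offset=[
    [0,0,0],
    [0,0,0],
    [0,0,0],
    [0,0,0],
    [0,0,0],
  ],
  rotation=[
    [0,0,-6],
    [0,0,-12],
    [0,0,-18],
    [0,0,-24],
    [0,0,-30],
  ],
  fingers=[-1,-1,-1,-1,-1],
)

```text
clock: 10.13
tcp_pos: [678.2, -3.2, 324.3]
eef_rot: [-3.141, 0.001, 0.825]
wrist_force: [0.1, 0.2, 0.3]
opening: 0.999
gripper_force: 0.0
```

Call:
drive_tool(
  offset=[
    [0,0,0],
    [0,0,0],
    [0,0,0],
    [0,0,0],
    [0,0,0],
  ],
  rotation=[
    [0,0,-6],
    [0,0,-12],
    [0,0,-18],
    [0,0,-24],
    [0,0,-24],
  ],
  fingers=[-1,-1,-1,-1,-1],
)

```text
clock: 10.55
tcp_pos: [678.2, -3.4, 324.3]
eef_rot: [-3.14, 0.0, 1.243]
wrist_force: [-0.2, 0.2, -1.5]
opening: 0.999
gripper_force: 0.0
```

```bash
python3 - <<'E'
from h import *
import pickle
a,b=pickle.load(open('c3.pkl','rb'))
print('dish',onz(a,199*1.28,117*1.28,11),'candletop',onz(a,196*1.28,133*1.28,148))
c=cam('wrist'); s=manip.read_state(); c=cam('wrist');save(c,'w4.png');pickle.dump(c,open('w4.pkl','wb'))
print(s['tcp_pos'],s['eef_rot'],s['clock'],s['joint_positions'])
E
```

```text
dish [ 579.21305412 -416.36871104   11.        ] candletop [ 577.33986039 -411.97745133  148.        ]
[678.23535855  -3.34696    324.4884665 ] [-3.14054956e+00  2.22379517e-04  1.23656503e+00] 10.6 [-1.12632227e-01  6.00091017e-01  5.72793057e-01  1.54456483e+00
  1.23202551e-05  1.79239550e+00]
```

View pics/w4.png

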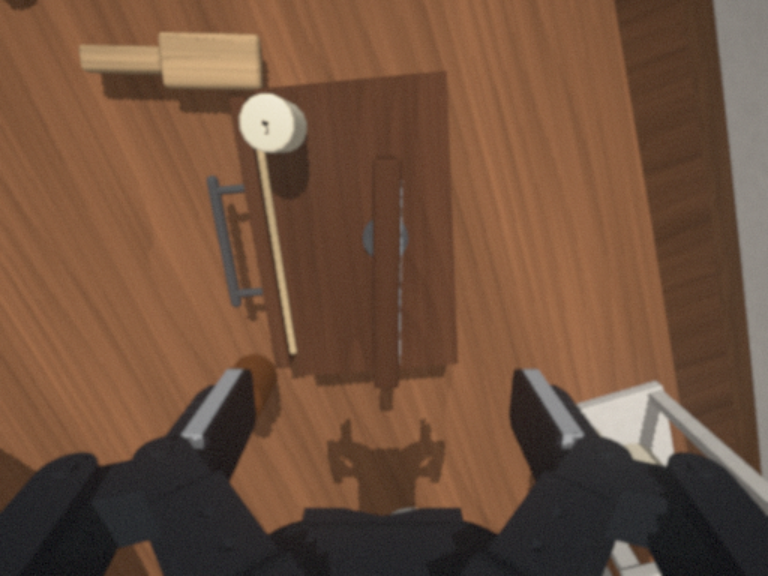

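The wrist view shows the mirror's top bar from (387,158) to (386,387), aligned between the fingers. The handle runs from (213,180) to (236,303), the stand's back top edge from (445,72) to (457,360), and the front edge from (238,95).

```bash
python3 - <<'E'
from h import *
import pickle
c=pickle.load(open('w4.pkl','rb'))
f=lambda u,v,z:onz(c,u/1.5,v/1.5,z)[:2]
def seg(n,a,b,z):
    p,q=f(*a,z),f(*b,z); d=p-q; print(n,p.round(),q.round(),'mid',((p+q)/2).round(1),'len',np.linalg.norm(d).round(),'yaw',np.arctan2(-d[0],d[1]).round(3))
seg('mirL',(374,158),(374,387),220); seg('mirR',(400,158),(399,387),220)
seg('back',(445,72),(457,360),80); seg('handle',(213,180),(236,303),44); seg('front',(236,97),(279,366),80)
E
```

```text
mirL [697.  66.] [651. -65.] mid [673.9   0.8] len 139.0 yaw -0.34
mirR [710.  62.] [666. -70.] mid [687.9  -4.1] len 139.0 yaw -0.326
back [769. 108.] [ 707. -139.] mid [738.1 -15.8] len 255.0 yaw -0.246
handle [544.  95.] [513. -24.] mid [528.6  35.5] len 122.0 yaw -0.257
front [604. 146.] [541. -89.] mid [572.6  28.5] len 243.0 yaw -0.26
```

Call:
drive_tool(
  offset=[
    [0.002,0.002,0.02],
    [0.002,0.002,0.05],
    [0.002,0.002,0.085],
    [0.002,0.002,0.115],
    [0.002,0.002,0.134],
  ],
  rotation=[
    [0,0,0],
    [0,0,0],
    [0,0,0],
    [0,0,0],
    [0,0,0],
  ],
  fingers=[-0.3,0,0,0,0],
)

```text
clock: 11.07
tcp_pos: [679.3, -2.0, 187.6]
eef_rot: [-3.138, 0.001, 1.234]
wrist_force: [-0.2, 0.1, -0.5]
opening: 0.499
gripper_force: 0.0
```

Call:
drive_tool(
  offset=[
    [0,0,0],
    [0,0,0],
    [0,0,0],
    [0,0,0],
    [0,0,0],
  ],
  rotation=[
    [0,0,0],
    [0,0,0],
    [0,0,0],
    [0,0,0],
    [0,0,0],
  ],
  fingers=[0.3,0.6,1,1,1],
)

```text
clock: 11.48
tcp_pos: [681.0, -2.2, 191.8]
eef_rot: [-3.142, 0.0, 1.238]
wrist_force: [-0.3, 0.1, -8.4]
opening: 0.172
gripper_force: 62.6
```

Call:
drive_tool(
  offset=[
    [0,0,0],
    [0,0,0],
    [0,0,0],
    [0,0,0],
    [0,0,0],
  ],
  rotation=[
    [0,0,0],
    [0,0,0],
    [0,0,0],
    [0,0,0],
    [0,0,0],
  ],
  fingers=[1,1,1,1,1],
)

```text
clock: 11.9
tcp_pos: [681.0, -2.1, 191.7]
eef_rot: [3.141, -0.0, 1.238]
wrist_force: [-2.7, -0.6, -3.6]
opening: 0.175
gripper_force: 63.3
```

Call:
drive_tool(
  offset=[
    [0,0,0],
    [0,0,0],
    [0,0,0],
    [0,0,0],
    [0,0,0],
  ],
  rotation=[
    [0,0,-3],
    [0,0,-8],
    [0,0,-13],
    [0,0,-18],
    [0,0,-24],
  ],
  fingers=[1,1,1,1,1],
)

```text
clock: 12.32
tcp_pos: [681.0, -2.2, 191.8]
eef_rot: [3.141, 0.0, 1.661]
wrist_force: [-2.6, -0.5, -3.5]
opening: 0.179
gripper_force: 63.3
```

Call:
drive_tool(
  offset=[
    [0,0,0],
    [0,0,0],
    [0,0,0],
    [0,0,0],
    [0,0,0],
  ],
  rotation=[
    [0,0,-6],
    [0,0,-12],
    [0,0,-18],
    [0,0,-24],
    [0,0,-30],
  ],
  fingers=[1,1,1,1,1],
)

```text
clock: 12.73
tcp_pos: [681.0, -2.2, 191.7]
eef_rot: [3.141, 0.0, 2.186]
wrist_force: [-2.2, -0.0, -2.7]
opening: 0.172
gripper_force: 63.3
```

Call:
drive_tool(
  offset=[
    [0,0,0],
    [0,0,0],
    [0,0,0],
    [0,0,0],
    [0,0,0],
  ],
  rotation=[
    [0,0,-6],
    [0,0,-12],
    [0,0,-18],
    [0,0,-24],
    [0,0,-30],
  ],
  fingers=[1,1,1,1,1],
)

```text
clock: 13.15
tcp_pos: [681.0, -2.2, 191.8]
eef_rot: [3.142, 0.0, 2.709]
wrist_force: [-2.5, -0.7, -3.9]
opening: 0.176
gripper_force: 63.3
```

Call:
drive_tool(
  offset=[
    [0,0,0],
    [0,0,0],
    [0,0,0],
    [0,0,0],
    [0,0,0],
  ],
  rotation=[
    [0,0,-6],
    [0,0,-12],
    [0,0,-18],
    [0,0,-24],
    [0,0,-30],
  ],
  fingers=[1,1,1,1,1],
)

```text
clock: 13.57
tcp_pos: [681.1, -2.2, 191.8]
eef_rot: [-3.141, 0.0, -3.05]
wrist_force: [-2.9, -0.2, -3.3]
opening: 0.175
gripper_force: 63.3
```

Call:
drive_tool(
  offset=[
    [0,0,0],
    [0,0,0],
    [0,0,0],
    [0,0,0],
    [0,0,0],
  ],
  rotation=[
    [0,0,-6],
    [0,0,-12],
    [0,0,-18],
    [0,0,-24],
    [0,0,-30],
  ],
  fingers=[1,1,1,1,1],
)

```text
clock: 13.98
tcp_pos: [681.1, -2.2, 191.8]
eef_rot: [-3.141, 0.0, -2.527]
wrist_force: [-3.4, -0.2, -3.2]
opening: 0.178
gripper_force: 63.3
```

Call:
drive_tool(
  offset=[
    [0,0,0],
    [0,0,0],
    [0,0,0],
    [0,0,0],
    [0,0,0],
  ],
  rotation=[
    [0,0,-6],
    [0,0,-12],
    [0,0,-18],
    [0,0,-24],
    [0,0,-30],
  ],
  fingers=[1,1,1,1,1],
)

```text
clock: 14.4
tcp_pos: [681.1, -2.1, 191.8]
eef_rot: [-3.141, 0.0, -2.003]
wrist_force: [-3.6, -0.6, -3.7]
opening: 0.177
gripper_force: 63.3
```

Call:
drive_tool(
  offset=[
    [0,0,0],
    [0,0,0],
    [0,0,0],
    [0,0,0],
    [0,0,0],
  ],
  rotation=[
    [0,0,-5],
    [0,0,-9],
    [0,0,-10.6],
    [0,0,-10.6],
    [0,0,-10.6],
  ],
  fingers=[1,1,1,1,1],
)

```text
clock: 14.82
tcp_pos: [681.1, -2.1, 191.7]
eef_rot: [-3.141, 0.0, -1.824]
wrist_force: [-4.0, 0.3, -1.1]
opening: 0.175
gripper_force: 63.4
```

Call:
drive_tool(
  offset=[
    [0,0,0],
    [0,0,0],
    [0,0,0],
    [0,0,-0.02],
    [0,0,-0.055],
  ],
  rotation=[
    [0,0,0],
    [0,0,0],
    [0,0,0],
    [0,0,0],
    [0,0,0],
  ],
  fingers=[0.4,0.2,0.2,0.2,0.2],
)

```text
clock: 15.23
tcp_pos: [679.4, -2.0, 243.5]
eef_rot: [3.136, -0.001, -1.823]
wrist_force: [0.8, 0.9, 0.1]
opening: 0.398
gripper_force: 0.0
```

Call:
drive_tool(
  offset=[
    [0,0.02,-0.02],
    [0,0.05,-0.02],
    [0,0.085,-0.02],
    [0,0.12,-0.02],
    [0,0.153,-0.02],
  ],
  rotation=[
    [0,0,0],
    [0,0,0],
    [0,0,0],
    [0,0,0],
    [0,0,0],
  ],
  fingers=[0.3,0.3,0.3,0.3,0.3],
)

```text
clock: 15.65
tcp_pos: [531.6, 36.4, 266.7]
eef_rot: [-3.14, 0.0, -1.824]
wrist_force: [0.0, -0.3, 1.0]
opening: 0.35
gripper_force: 0.0
```

Call:
drive_tool(
  offset=[
    [0,0,0.02],
    [0,0,0.05],
    [0,0,0.07],
    [0,0,0.07],
    [0,0,0.07],
  ],
  rotation=[
    [0,0,0],
    [0,0,0],
    [0,0,0],
    [0,0,0],
    [0,0,0],
  ],
  fingers=[0.3,0.3,0.3,0.3,0.3],
)

```text
clock: 16.07
tcp_pos: [532.7, 36.1, 196.5]
eef_rot: [3.141, -0.0, -1.823]
wrist_force: [0.1, 0.2, 0.1]
opening: 0.35
gripper_force: 0.0
```

```bash
python3 - <<'E'
from h import *
import pickle
s=manip.read_state(); c=cam('wrist');save(c,'w5.png');pickle.dump(c,open('w5.pkl','wb'))
print(s['tcp_pos'],s['eef_rot'],s['clock'],s['opening'])
E
```

```text
[532.71230262  36.08165189 196.48936326] [ 3.14099719e+00 -6.88098593e-05 -1.82323504e+00] 16.0667 0.35020161708730124
```

View pics/w5.png

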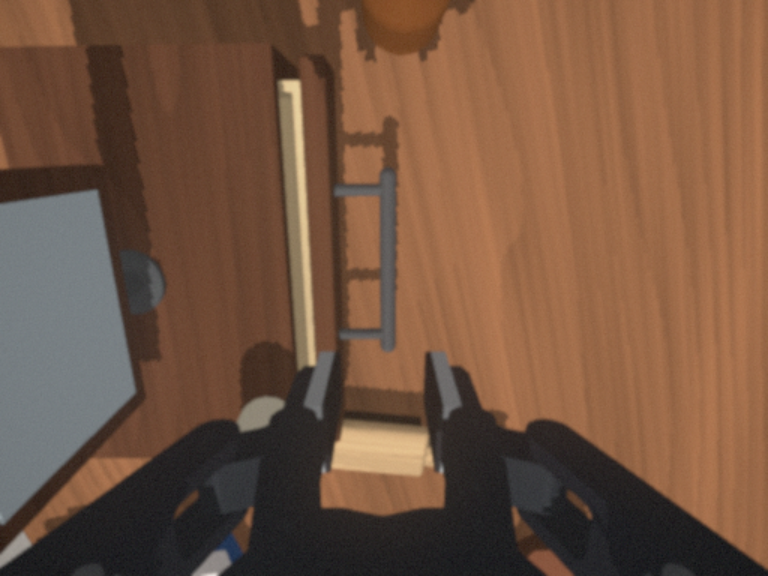

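The wrist view shows the glass facing the drawer side and the handle bar from (388,170) to (388,350), with the drawer front edge at x≈337.

```bash
python3 - <<'E'
from h import *
import pickle
c=pickle.load(open('w5.pkl','rb'))
f=lambda u,v,z:onz(c,u/1.5,v/1.5,z)
p,q=f(388,170,44),f(388,350,44); m=(p+q)/2; print(p,q,m,np.linalg.norm(p-q))
Rt=R.from_euler('xyz',[3.1416,0,-1.824]).as_matrix(); print('tool offset to mid',Rt.T@(m-[532.7,36.1,196.5]))
P=[f(38+0,206,220)]
a,b=f(330,60,80),f(337,340,80);print('front',a,b,Rt.T@((a+b)/2-[532.7,36.1,0]))
E
```

```text
[512.11047925 -24.8785144   44.        ] [543.51429375  98.97251433  44.        ] [527.8123865   37.04699997  44.        ] 127.77040691305105
tool offset to mid [  0.30757551   4.97012143 152.49996349]
front [528.01003721 -89.10908269  80.        ] [569.57253092  67.14499744  80.        ] [ 41.54984912 -27.37316886 -79.99979891]
```

Call:
drive_tool(
  offset=[
    [0,0.005,0.02],
    [0,0.005,0.05],
    [0,0.005,0.08],
    [0,0.005,0.1],
    [0,0.005,0.11],
  ],
  rotation=[
    [0,0,0],
    [0,0,0],
    [0,0,0],
    [0,0,0],
    [0,0,0],
  ],
  fingers=[0.4,0.4,0.4,0.4,0.4],
)

```text
clock: 16.53
tcp_pos: [528.1, 37.3, 85.5]
eef_rot: [3.141, -0.0, -1.823]
wrist_force: [-1.0, -0.1, -0.2]
opening: 0.302
gripper_force: 0.0
```

Call:
drive_tool(
  offset=[
    [0,0,0.012],
    [0,0,0.025],
    [0,0,0.038],
    [0,0,0.05],
    [0,0,0.056],
  ],
  rotation=[
    [0,0,0],
    [0,0,0],
    [0,0,0],
    [0,0,0],
    [0,0,0],
  ],
  fingers=[0.4,0.4,0.4,0.4,0.4],
)

```text
clock: 16.95
tcp_pos: [529.2, 37.2, 30.7]
eef_rot: [-3.14, 0.0, -1.823]
wrist_force: [-0.4, -0.0, -0.7]
opening: 0.303
gripper_force: 0.0
```

Call:
drive_tool(
  offset=[
    [0,0,0],
    [0,0,0],
    [0,0,0],
    [0,0,0],
    [0,0,0],
  ],
  rotation=[
    [0,0,0],
    [0,0,0],
    [0,0,0],
    [0,0,0],
    [0,0,0],
  ],
  fingers=[0.6,0.8,1,1,1],
)

```text
clock: 17.37
tcp_pos: [528.9, 37.2, 31.2]
eef_rot: [-3.14, 0.0, -1.823]
wrist_force: [0.6, 0.5, 3.2]
opening: 0.104
gripper_force: 59.0
```

Call:
drive_tool(
  offset=[
    [0,0.006,0],
    [0,0.018,0],
    [0,0.032,0],
    [0,0.046,0],
    [0,0.06,0],
  ],
  rotation=[
    [0,0,0],
    [0,0,0],
    [0,0,0],
    [0,0,0],
    [0,0,0],
  ],
  fingers=[1,1,1,1,1],
)

```text
clock: 17.78
tcp_pos: [470.0, 52.1, 31.1]
eef_rot: [-3.139, -0.0, -1.823]
wrist_force: [1.0, -2.5, 5.4]
opening: 0.101
gripper_force: 59.8
```

Call:
drive_tool(
  offset=[
    [0,0.01,0],
    [0,0.02,0],
    [0,0.03,0],
    [0,0.036,0],
    [0,0.04,0],
  ],
  rotation=[
    [0,0,0],
    [0,0,0],
    [0,0,0],
    [0,0,0],
    [0,0,0],
  ],
  fingers=[1,1,1,1,1],
)

```text
clock: 18.2
tcp_pos: [434.3, 61.2, 31.4]
eef_rot: [-3.134, -0.001, -1.824]
wrist_force: [22.6, -11.6, -22.7]
opening: 0.103
gripper_force: 58.1
```

Call:
drive_tool(
  offset=[
    [0,0.002,0],
    [0,0.004,0],
    [0,0.006,0],
    [0,0.007,0],
    [0,0.007,0],
  ],
  rotation=[
    [0,0,0],
    [0,0,0],
    [0,0,0],
    [0,0,0],
    [0,0,0],
  ],
  fingers=[1,1,1,1,1],
)

```text
clock: 18.62
tcp_pos: [434.2, 61.2, 31.5]
eef_rot: [-3.123, -0.001, -1.825]
wrist_force: [33.2, -15.4, -40.0]
opening: 0.102
gripper_force: 58.0
```

Call:
drive_tool(
  offset=[
    [0,-0.003,0],
    [0,-0.006,0],
    [0,-0.007,0],
    [0,-0.007,0],
    [0,-0.007,0],
  ],
  rotation=[
    [0,0,0],
    [0,0,0],
    [0,0,0],
    [0,0,0],
    [0,0,0],
  ],
  fingers=[1,1,1,1,1],
)

```text
clock: 19.03
tcp_pos: [434.4, 61.1, 31.2]
eef_rot: [-3.135, -0.001, -1.824]
wrist_force: [9.7, -7.7, -6.2]
opening: 0.099
gripper_force: 61.7
```

Call:
drive_tool(
  offset=[
    [0,0,0],
    [0,0,0],
    [0,0,0],
    [0,0,0],
    [0,0,0],
  ],
  rotation=[
    [0,0,0],
    [0,0,0],
    [0,0,0],
    [0,0,0],
    [0,0,0],
  ],
  fingers=[0.7,0.45,0.45,0.45,0.45],
)

```text
clock: 19.45
tcp_pos: [430.6, 62.4, 30.2]
eef_rot: [3.141, 0.0, -1.823]
wrist_force: [0.2, 0.0, -0.2]
opening: 0.271
gripper_force: 0.0
```

Call:
drive_tool(
  offset=[
    [0,0,-0.01],
    [0,0,-0.04],
    [0,0,-0.08],
    [0,0,-0.12],
    [0,0,-0.16],
  ],
  rotation=[
    [0,0,0],
    [0,0,0],
    [0,0,0],
    [0,0,0],
    [0,0,0],
  ],
  fingers=[0.45,0.45,0.45,0.45,0.45],
)

```text
clock: 19.87
tcp_pos: [430.1, 62.4, 192.0]
eef_rot: [3.14, -0.0, -1.823]
wrist_force: [1.7, 0.4, 0.6]
opening: 0.275
gripper_force: 0.0
```

Call:
drive_tool(
  offset=[
    [0,0,-0.03],
    [0,0.02,-0.06],
    [0,0.05,-0.08],
    [0,0.05,-0.1],
    [0,0.05,-0.12],
  ],
  rotation=[
    [0,0,0],
    [0,0,0],
    [0,0,0],
    [0,0,0],
    [0,0,0],
  ],
  fingers=[0.45,0.45,0.45,0.45,0.45],
)

```text
clock: 20.28
tcp_pos: [381.1, 75.1, 311.6]
eef_rot: [-3.141, 0.0, -1.822]
wrist_force: [1.3, -0.3, -0.2]
opening: 0.275
gripper_force: 0.0
```

```bash
python3 - <<'E'
from h import *
import pickle
s=manip.read_state(); c=cam('wrist'); b=cam('scene'); pickle.dump((c,b),open('w6.pkl','wb'))
save(b,'f.png'); cv2.imwrite('pics/w6.png',cv2.resize(c['img'][:,:,::-1],None,fx=1.5,fy=1.5))
print(s['tcp_pos'],s['eef_rot'],s['clock'],s['opening'],s['wrist_force'])
E
```

```text
[381.14830745  75.14515162 311.56260148] [-3.14143164e+00  2.34290749e-04 -1.82223898e+00] 20.2833 0.2748345044808821 [ 1.29311561 -0.3081187  -0.19535842]
```

View pics/f.png

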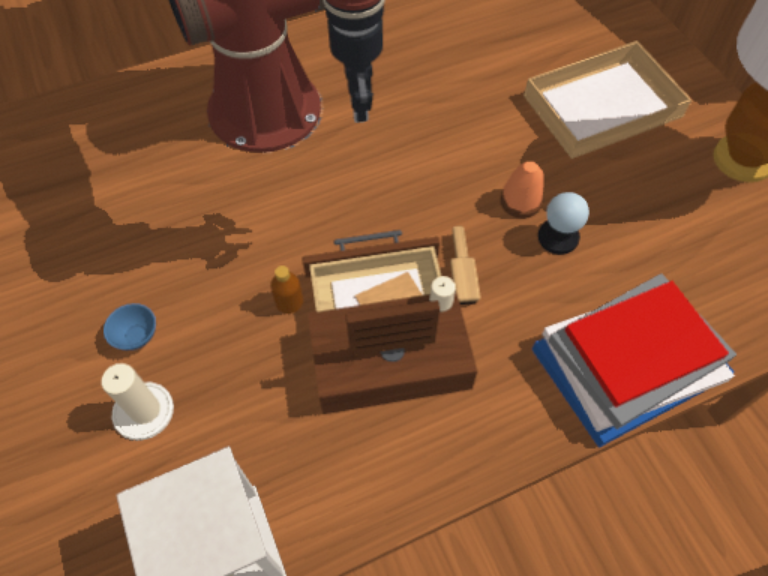

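View pics/w6.png

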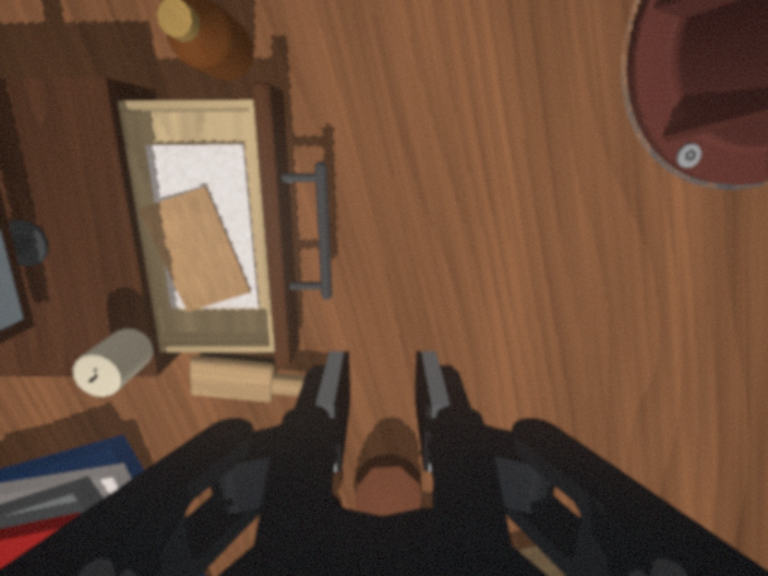

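The final views show the candle upright on the dish and the mirror parallel to the stand front with its wooden back to the scene camera. The drawer is fully out (handle at (368,238)), and the bystanders are unmoved.

```bash
python3 -c "
from workcell import job
print(job.close_job())"
```

```text
the job is handed in; nothing more can be done
None
```

The job is handed in, with no verdict returned: the tall candle stands upright on the white dish, the mirror's glass faces the drawer side, and the drawer is out to its stop; the final pictures show everything else where it stood.

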